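Close up the retained-sample row and set its discard day

TASK

One jar of today's food samples still stands by itself: stand it on the sample tray and push it back into the gap in the row, easing its neighbours apart without toppling any, so that all four jars stand upright in one line along the back rail. These samples are thrown out on Friday, so roll the knurled day wheel on the tray's right-hand end until its pointer rests at the fifth of the seven day marks, counted from the left. Leave the other things on the table where they are.

Things in the scene. Friction and masses are not known exactly. Their poses are not given: they have to be found in the camera images.
- sample_tray: Stainless tray fixed to the table, 370 mm along its y, 130 mm along x, base 4 mm thick. Origin: centre of its underside; x points from its open front (x -65 mm) to the back, y to the left. The jars stand on the base in a row, their centres at x +27 mm when they touch the back rail (inner face x +58 mm, 34 mm high). A cheek, 30 mm high, inner face at y +181 mm, ends the row at the left.
- housing_corner (a point): Front left top corner of the day marker's white housing, which ends the row at the right. In the tray's frame the housing covers x -56 to +60 mm, y -181 to -75 mm, up to z 40 mm: 256 mm between it and the cheek for four jars of 62 mm, and some 60 mm of free base in front of the row.
- jar_left: Screw-lidded sample jar, 62 mm in diameter, 75 mm tall, 0.2 kg, lid (57 mm in diameter, from 58 mm up) tight. Origin: centre of its underside. Already in the row, at its left end, pale lid.
- jar_middle: Screw-lidded sample jar, 62 mm in diameter, 75 mm tall, 0.2 kg, lid (57 mm in diameter, from 58 mm up) tight. Origin: centre of its underside. Already in the row, next to the left jar; red lid. The gap to fill lies between this jar and the right one, 44 to 60 mm wide: a little too narrow. The jars are loose and slippery; under 20 N pushes it in.
- jar_right: Screw-lidded sample jar, 62 mm in diameter, 75 mm tall, 0.2 kg, lid (57 mm in diameter, from 58 mm up) tight. Origin: centre of its underside. Already in the row, at its right end beside the white housing, pale lid.
- jar_new: Screw-lidded sample jar, 62 mm in diameter, 75 mm tall, 0.2 kg, lid (57 mm in diameter, from 58 mm up) tight. Origin: centre of its underside. Stands by itself on the table in front of the tray, pale lid; it is the one to add.
- day_wheel (a joint): Angle (rad) of the black knurled thumbwheel, 44 mm in diameter, 13 mm wide, axle along the tray's x, its top edge showing through the housing. 0 at the first mark, growing as its top is rolled right (the tray's -y). It clicks into a notch every 0.524 rad (11.5 mm of rim), so marks one to seven are 0, 0.524, 1.047, 1.571, 2.094, 2.618, 3.142; stops just beyond.
- wheel_top (a point): Highest point of the day wheel's rim, mid-width: 49 mm above the table, 9 mm above the housing; in the tray's frame x -26, y -131 mm. About 1.5 N at the rim passes a notch, so a fingertip laid on top with 5 to 10 N and drawn sideways at that height rolls it by friction; released between notches, the wheel falls into the nearer one.
- pointer_tip (a point): Tip of the small white pointer under the clear window behind the wheel (frame 6 mm above the housing, x +11 to +33, y -171 to -91 mm in the tray's frame). The wheel drives it 9 mm a click, to the right as the wheel's top rolls right; it cannot be touched. The seven dark ribs behind the window, 9 mm apart, are the day marks, the first at the left.
- mark5 (a point): Where the pointer tip is when it stands at the fifth mark.
- kitchen_timer: Wind-up timer, 66 mm across, 57 mm tall, loose, left of the tray; leave it alone. Origin: centre of its underside.
- salt_shaker: Salt shaker, 44 mm across, 90 mm tall, loose, right of the tray; leave it alone. Origin: centre of its underside.
- tumbler: Clear empty tumbler, 67 mm across, 95 mm tall, loose, behind the tray; leave it alone. Origin: centre of its underside.
Not all that is in view belongs to the job. Leave any blue look-alike of the jar_new alone.

How it is judged:
At the end, for the whole second after the job is handed in: All four jars stand upright (within 0.1 rad) and at rest on the tray, in the row: each centre 17 to 32 mm behind the tray's middle (touching the rail is 27 mm, so at most 10 mm off the rail) and between the cheek and the housing; the day wheel rests within 0.15 rad of the fifth mark (2.094 rad) (x of jar_left in the frame of sample_tray between 0.017 and 0.032 m and y of jar_left in the frame of sample_tray between -0.08 and 0.186 m and z of jar_left in the frame of sample_tray between 0 and 0.009 m and angle between each of jar_left, jar_middle, jar_right, jar_new's own z axis and vertical below 0.1 rad and linear speed of each of jar_left, jar_middle, jar_right, jar_new below 0.01 m/s and x of jar_middle in the frame of sample_tray between 0.017 and 0.032 m and y of jar_middle in the frame of sample_tray between -0.08 and 0.186 m and z of jar_middle in the frame of sample_tray between 0 and 0.009 m and x of jar_right in the frame of sample_tray between 0.017 and 0.032 m and y of jar_right in the frame of sample_tray between -0.08 and 0.186 m and z of jar_right in the frame of sample_tray between 0 and 0.009 m and x of jar_new in the frame of sample_tray between 0.017 and 0.032 m and y of jar_new in the frame of sample_tray between -0.08 and 0.186 m and z of jar_new in the frame of sample_tray between 0 and 0.009 m and value of joint day_wheel between 1.9444 and 2.2444 rad and velocity of joint day_wheel between -0.05 and 0.05 rad/s).
It fails at once if a jar is toppled (leans more than 0.5 rad) (angle between any of jar_left, jar_middle, jar_right, jar_new's own z axis and vertical above 0.5 rad).
It fails at once if the timer, the salt shaker or the tumbler is moved by more than 30 mm (distance of any of kitchen_timer, salt_shaker, tumbler from where it was at the start of the episode above 0.03 m).
It also fails if it takes over 67 s, if anything falls off the work surface, if the arm or the gripper's body presses on something with over 40 N, if the wrist force passes 120 N, or if a joint passes its speed limit or range.

ROBOT

A 6-joint arm with a two-finger parallel gripper is mounted at the origin on a cart in front of the work surface, level with it; the furniture and walls round the work are solid. World frame = base frame: x ahead of the robot, y to its left, z up, the work surface at z = 0. Lengths are in m, angles in rad, forces in N, time in s.
With the tool pointing down it reaches from about 0.3 to 0.775 m from the base axis. Payload 14.6 kg.
Tool frame: the origin (TCP) lies at the very end of the fingers, on their centre line; the grasp point (between the pads) lies 19 mm behind it; z points along the fingers, y is the line along which they close (so a half turn about z gives the same grasp; the last joint's range is limited). The gripper opens to 85 mm and grips with 20 to 120 N. Pads are 22 mm wide; open, the fingers measure 114 mm over their backs; the gripper's body (76 mm by 85 mm) begins 54 mm behind the grasp point. The pads swing forward as they close: fully open they stand 13 mm farther back than shut.
Start: joints at [-1.386, 0.3, 1.521, -0, 1.321, -0.067], TCP at [0.137, -0.533, 0.231] pointing down, gripper open.
Joint ranges: [-3.03, 3.03], [-0.79, 2.21], [0.23, 2.52], [-1.04, 4.18], [0, 3.07], [-2.55, 2.55]. Speed limits (rad/s): [2.22, 2.22, 2.57, 3.14, 3.14, 3.14].

INTERFACE

Orientations are given as a rotation vector (axis times angle).
In Python, from rig import r gives the robot as it stands. Calls block until the motion is done:
- r.goto(position, orientation): joint-space move of the TCP to a pose.
- r.move_l(position, frame=None, vel=0.15, guard=None): straight line of the TCP; frame=None keeps the orientation; vel is the mean speed in m/s. With guard (N) it stops when the force on the tool has changed by that much, and returns True; else False.
- r.movej(angles): joint-space move.
- r.command_gripper(opening, newtons=None): finger opening in m; newtons is the grip in N (None keeps the last); returns when the fingers have stopped.
- r.pause(seconds).
- r.ik(position, orientation): joint angles nearest the present ones, or None.
- r.sense(): the state.
- r.camera(name): name is "scene" or "top" or "wrist"; returns (picture, depth): 420x560x3 uint8, red, green, blue; 420x560 float32, m along the optical axis (not along the pixel's ray), 0 where there is no reading.
- r.camera_info(name): a dict with "mtx" (3x3 intrinsics, pixels), "R" (3x3) and "t" (3): a world point X has camera coordinates R X + t. Camera axes: x right, y down, z forward; pixel columns grow to the right and rows downward; lengths in m; the calibration is good to about 2 mm. A picture is of the moment at which its call begins: read the wrist's pose just before it. camera_info takes no time and is no camera call; for the wrist camera it gives the pose at the moment of the call.
A pose or a line that the arm cannot do raises r.MotionError and nothing moves.
- r.hand_in(): hands the job in; it is judged then, once.
Trained networks look in the newest picture that a camera, given by its name, has taken for a name from the list of things; names that differ only in an ending like _2 or _b are one class to them, and where a whole thing is asked for, a point or a joint stands for the part that bears it (a point fixed in the world has none). Each returns a list of dicts, best first, with "confidence" (0 to 1); they miss things now and then, are a little off and sometimes report something else, mostly with a low value. They report only what shows in the picture. A call takes as long as a camera call. They do not tell look-alikes from the thing itself.
- r.trace(camera, target): "pixels" (420x560 bool, what is visible of it) and "rect" ([left, top, width, height] in pixels, round what is visible of it).
The state is a dict: "time_s": time; "q": joint angles; "qd": joint speeds; "tau": joint torques, N m; "eef_pos": TCP position; "orientation": TCP orientation; "ft_force": force on the tool from outside, world axes, zero at the start; "moment": the same for the moment, N m; "gripper_width": finger opening in m; "grip_force": force on a finger pad.
Only numpy, scipy, OpenCV 4.12 (cv2) and the standard library are available. Lean on these libraries where they do the work, as an engineer would, in place of code of your own. Each camera call takes 0.05 s, during which the arm holds its last target. There are 200 camera calls.

## Working session

There is one attempt and no reset: what is moved stays moved. The work goes in short steps, each a Python script; the robot and the scene stay as the last script left them, time stands still between calls to the robot, and variables do not carry over. Pictures are saved under pics/ and viewed, at most 10 in all, crops included, and the job is handed in when it is done.

```bash
ls; mkdir -p pics; cat > h.py <<'E'
import numpy as np, cv2
from rig import r
def save(n,im): cv2.imwrite('pics/'+n, cv2.cvtColor(im,cv2.COLOR_RGB2BGR))
def unproj(info,u,v,d):
    c=np.array([(u-info['mtx'][0][2])/info['mtx'][0][0]*d,(v-info['mtx'][1][2])/info['mtx'][1][1]*d,d*np.ones_like(d)])
    return np.asarray(info['R']).T@(c.reshape(3,-1)-np.asarray(info['t']).reshape(3,1))
def cloud(info,depth,mask):
    v,u=np.nonzero(mask&(depth>0)); return unproj(info,u,v,depth[v,u]).T
E
python3 - <<'E'
from h import *
ims=[]
for c in ['top','scene']:
    im,d=r.camera(c); save(c+'0.png',im); i=r.camera_info(c)
    print(c,(-np.array(i['R']).T@i['t']).round(3))
    for t in ['sample_tray','jar_left','jar_middle','jar_new','jar_right','housing_corner','wheel_top','day_wheel','pointer_tip','mark5']:
        for o in r.trace(c,t)[:5]:
            p=cloud(i,d,o['pixels'])
            if len(p)==0: continue
            zt=np.percentile(p[:,2],95); top=p[p[:,2]>zt-.006]
            print(t,round(o['confidence'],2),o['rect'],len(p),'mean',p.mean(0).round(3),'top',((top.max(0)+top.min(0))/2).round(3),'med',np.median(top,0).round(3))
print(r.sense()['time_s'])
E
```

```text
pics
top [0.24  0.004 1.698]
sample_tray 0.7 [212.3, 170.8, 112.3, 45.8] 3795 mean [0.607 0.01  0.019] top [0.619 0.029 0.064] med [ 0.627 -0.095  0.045]
jar_left 0.95 [213.2, 175.6, 17.7, 24.1] 375 mean [0.638 0.172 0.067] top [0.643 0.173 0.084] med [0.643 0.171 0.081]
jar_left 0.18 [209.9, 173.9, 115.9, 41.1] 3536 mean [0.607 0.01  0.018] top [0.619 0.03  0.05 ] med [ 0.623 -0.099  0.044]
jar_middle 0.73 [234.6, 174.3, 19.4, 23.1] 342 mean [0.634 0.103 0.069] top [0.64  0.102 0.084] med [0.64  0.101 0.081]
jar_new 0.93 [222.6, 233.0, 18.6, 21.9] 351 mean [0.448 0.139 0.067] top [0.453 0.142 0.081] med [0.454 0.143 0.077]
jar_new 0.74 [210.5, 170.8, 115.7, 43.9] 3587 mean [0.606 0.009 0.019] top [0.618 0.03  0.061] med [ 0.625 -0.097  0.045]
jar_new 0.7 [209.9, 269.1, 23.7, 23.5] 361 mean [0.34  0.172 0.068] top [0.341 0.175 0.081] med [0.341 0.176 0.076]
jar_right 0.7 [272.2, 177.7, 18.4, 19.5] 309 mean [ 0.631 -0.009  0.072] top [ 0.637 -0.009  0.083] med [ 0.636 -0.01   0.081]
housing_corner 0.82 [210.7, 170.2, 118.2, 46.3] 3380 mean [0.604 0.007 0.018] top [ 0.618 -0.033  0.05 
[... 1433 characters left out ...]
.1] 4427 mean [0.6   0.034 0.017] top [0.619 0.034 0.06 ] med [ 0.614 -0.092  0.041]
day_wheel 0.45 [290.1, 183.7, 4.1, 12.8] 31 mean [ 0.587 -0.095  0.047] top [ 0.587 -0.096  0.048] med [ 0.587 -0.096  0.048]
day_wheel 0.36 [209.9, 237.1, 25.2, 38.2] 725 mean [0.635 0.186 0.064] top [0.642 0.177 0.079] med [0.643 0.179 0.078]
day_wheel 0.19 [224.7, 219.9, 27.6, 35.0] 679 mean [0.631 0.115 0.062] top [0.64  0.108 0.079] med [0.639 0.108 0.078]
pointer_tip 0.55 [201.2, 169.6, 110.6, 126.2] 4342 mean [0.599 0.033 0.017] top [0.619 0.034 0.058] med [ 0.613 -0.093  0.041]
mark5 0.93 [199.0, 170.1, 117.0, 129.1] 4335 mean [0.6   0.033 0.017] top [0.619 0.034 0.045] med [ 0.613 -0.093  0.041]
1.1
```

```bash
python3 - <<'E'
import cv2,numpy as np
a=cv2.imread('pics/top0.png')[150:310,140:360]; b=cv2.imread('pics/scene0.png')[150:340,180:370]
a=cv2.resize(a,None,fx=2,fy=2,interpolation=cv2.INTER_CUBIC); b=cv2.resize(b,None,fx=1.8,fy=1.8,interpolation=cv2.INTER_CUBIC)
h=max(a.shape[0],b.shape[0]); o=np.zeros((h,a.shape[1]+b.shape[1],3),np.uint8); o[:a.shape[0],:a.shape[1]]=a; o[:b.shape[0],a.shape[1]:]=b
cv2.imwrite('pics/c1.png',o); print(o.shape)
E
```

```text
(342, 782, 3)
```

View pics/c1.png

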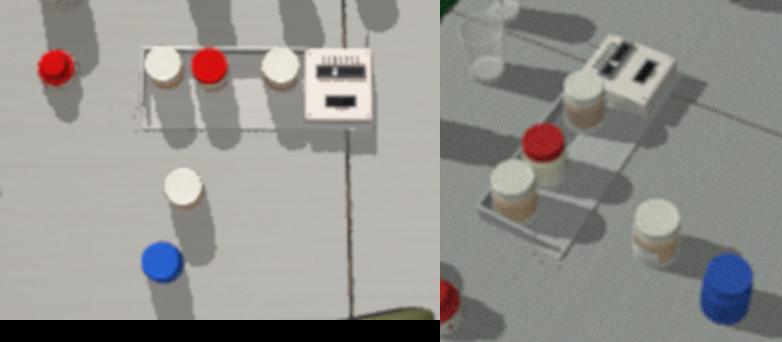

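```bash
cat >> h.py <<'E'
from scipy.spatial.transform import Rotation as Rn
def down(a):  # tool y axis at world angle a (in xy plane), tool pointing down
    y=np.array([np.cos(a),np.sin(a),0]); z=np.array([0,0,-1.]); x=np.cross(y,z)
    return Rn.from_matrix(np.column_stack([x,y,z])).as_rotvec()
E
python3 - <<'E'
from h import *
s=r.sense(); i=r.camera_info('wrist'); R=np.array(i['R']); c=-R.T@i['t']
T=Rn.from_rotvec(s['orientation']).as_matrix()
print('cam in tool',(T.T@(c-s['eef_pos'])).round(3)); print((T.T@R.T).round(2)); print(s['orientation'],i['mtx'])
for a in [0,np.pi,np.pi/2,-np.pi/2]:
    for p in [(.453,.145,.04),(.55,.05,.05),(.64,.052,.05),(.587,-.1,.05),(.52,.03,.3)]:
        q=r.ik(p,down(a)); print(round(a,2),p,None if q is None else np.round(q,2))
E
```

```text
cam in tool [ 0.078 -0.001 -0.142]
[[ 0.   -0.95 -0.31]
 [ 1.    0.    0.  ]
 [-0.   -0.31  0.95]]
[-3.11672903e+00 -3.94423190e-01  1.35960400e-06] [[370.31439356   0.         280.48283394]
 [  0.         370.31439356 217.27973086]
 [  0.           0.           1.        ]]
0 (0.453, 0.145, 0.04) [ 0.23  0.4   1.89 -0.    0.85  0.23]
0 (0.55, 0.05, 0.05) [ 0.02  0.52  1.67 -0.    0.95  0.02]
0 (0.64, 0.052, 0.05) [ 0.02  0.69  1.39 -0.    1.06  0.02]
0 (0.587, -0.1, 0.05) [-0.23  0.6   1.54 -0.    1.   -0.23]
0 (0.52, 0.03, 0.3) [-0.01  0.19  1.5  -0.    1.45 -0.01]
3.14 (0.453, 0.145, 0.04) None
3.14 (0.55, 0.05, 0.05) None
3.14 (0.64, 0.052, 0.05) None
3.14 (0.587, -0.1, 0.05) None
3.14 (0.52, 0.03, 0.3) None
1.57 (0.453, 0.145, 0.04) [ 0.23  0.4   1.89 -0.    0.85 -1.34]
1.57 (0.55, 0.05, 0.05) [ 0.02  0.52  1.67 -0.    0.95 -1.55]
1.57 (0.64, 0.052, 0.05) [ 0.02  0.69  1.39 -0.    1.06 -1.55]
1.57 (0.587, -0.1, 0.05) [-0.23  0.6   1.54 -0.    1.   -1.8 ]
1.57 (0.52, 0.03, 0.3) [-0.01  0.19  1.5   0.    1.45 -1.58]
-1.57 (0.453, 0.145, 0.04) [ 0.23  0.4   1.89 -0.    0.85  1.8 ]
-1.57 (0.55, 0.05, 0.05) [ 0.02  0.52  1.67 -0.    0.95  1.6 ]
-1.57 (0.64, 0.052, 0.05) [ 0.02  0.69  1.39 -0.    1.06  1.59]
-1.57 (0.587, -0.1, 0.05) [-0.23  0.6   1.54 -0.    1.    1.34]
-1.57 (0.52, 0.03, 0.3) [-0.01  0.19  1.5  -0.    1.45  1.56]
```

```bash
python3 - <<'E'
from h import *
r.goto((.52,.04,.3),down(0)); r.pause(.2)
i=r.camera_info('wrist'); im,d=r.camera('wrist'); save('w1.png',im); np.savez('w1.npz',d=d,R=i['R'],t=i['t'],mtx=i['mtx'],im=im)
for t in ['jar_left','jar_middle','jar_right','jar_new','day_wheel','sample_tray','pointer_tip']:
    for o in r.trace('wrist',t)[:3]:
        p=cloud(i,d,o['pixels'])
        if len(p)==0: continue
        top=p[p[:,2]>np.percentile(p[:,2],95)-.004]
        c,rad=cv2.minEnclosingCircle(top[:,:2].astype(np.float32))
        print(t,round(o['confidence'],2),np.round(o['rect']),len(p),'circ',np.round(c,4),round(rad,4),'z',np.median(top[:,2]).round(3),'med',np.median(top,0).round(4))
# housing top extents
p=cloud(i,d,np.ones(d.shape,bool))
hh=p[(abs(p[:,2]-.041)<.004)&(p[:,0]>.5)&(p[:,0]<.72)&(p[:,1]<-.03)&(p[:,1]>-.2)]
print('housing',cv2.minAreaRect(hh[:,:2].astype(np.float32)),np.percentile(hh,[1,50,99],0).round(3))
print(r.sense()['time_s'],r.sense()['ft_force'])
E
```

```text
jar_left 0.69 [367.   0.  83.  74.] 4762 circ [0.6421 0.176 ] 0.0284 z 0.078 med [0.6418 0.1763 0.0782]
jar_left 0.46 [302.   0. 146. 323.] 25224 circ [ 0.6145 -0.0955] 0.0711 z 0.043 med [ 0.6255 -0.093   0.0427]
jar_middle 0.8 [359.  82.  77.  61.] 3919 circ [0.6392 0.105 ] 0.0283 z 0.078 med [0.6387 0.1055 0.0783]
jar_middle 0.42 [301.   4. 148. 321.] 25881 circ [0.6106 0.0274] 0.1779 z 0.045 med [ 0.6294 -0.0923  0.0453]
jar_right 0.88 [353. 183.  69.  66.] 3438 circ [ 0.6371 -0.0058] 0.0285 z 0.078 med [ 0.6369 -0.0045  0.0784]
jar_new 0.9 [178.  34.  70.  71.] 3678 circ [0.4512 0.1447] 0.028 z 0.074 med [0.4514 0.1452 0.0742]
jar_new 0.8 [53.  0. 90. 71.] 5187 circ [0.3404 0.1776] 0.0286 z 0.074 med [0.3409 0.1777 0.0741]
day_wheel 0.72 [302.   0. 147. 321.] 25626 circ [0.6106 0.0274] 0.1779 z 0.045 med [ 0.6283 -0.0927  0.0452]
day_wheel 0.59 [331. 270.  11.  31.] 269 circ [ 0.5871 -0.1   ] 0.0129 z 0.047 med [ 0.5868 -0.098   0.0474]
day_wheel 0.47 [495. 195.  64.  80.] 3240 circ [ 0.8011 -0.0228] 0.0304 z 0.094 med [ 0.7865 -0.0194  0.094 ]
sample_tray 0.96 [301.   0. 146. 322.] 25694 circ [0.6091 0.029 ] 0.179 z 0.045 med [ 0.6275 -0.0927  0.0449]
housing ((0.6160352826118469, -0.09295883774757385), (0.11272771656513214, 0.11618675291538239), 88.88846588134766) [[ 0.559 -0.147  0.038]
 [ 0.604 -0.085  0.04 ]
 [ 0.671 -0.045  0.045]]
4.1583 [-0.21455931 -0.01828675  1.08007524]
```

View pics/w1.png

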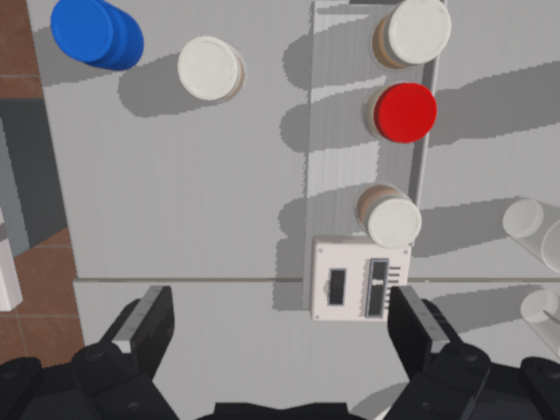

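```bash
python3 - <<'E'
from h import *
z=np.load('w1.npz'); i=dict(R=z['R'],t=z['t'],mtx=z['mtx']); d=z['d']
p=cloud(i,d,np.ones(d.shape,bool))
for y0 in np.arange(-.04,.18,.02):
    b=p[(abs(p[:,1]-y0)<.01)&(p[:,0]>.6)&(p[:,0]<.75)]
    e=b[(b[:,2]>.028)&(b[:,2]<.04)&(b[:,0]>.66)]
    f=p[(abs(p[:,1]-y0)<.01)&(p[:,0]>.5)&(p[:,0]<.6)&(p[:,2]>.0025)&(p[:,2]<.02)]
    print(round(y0,2),len(e),np.percentile(e[:,0],[5,50,95]).round(4) if len(e) else '', f[:,0].min().round(4) if len(f) else '')
h=p[(abs(p[:,2]-.040)<.002)&(p[:,0]>.54)&(p[:,0]<.70)&(p[:,1]<-.03)&(p[:,1]>-.18)]
for y0 in [-.06,-.08,-.12,-.14]:
    b=h[abs(h[:,1]-y0)<.005]; print('hx',y0,b[:,0].min().round(4),b[:,0].max().round(4))
for x0 in [.57,.6,.615]:
    b=h[abs(h[:,0]-x0)<.005]; print('hy',x0,b[:,1].min().round(4),b[:,1].max().round(4))
w=p[(p[:,2]>.044)&(p[:,0]>.57)&(p[:,0]<.60)&(p[:,1]<-.06)&(p[:,1]>-.14)]
print('wheel',len(w),w.min(0).round(4),w.max(0).round(4),np.median(w,0).round(4))
im=z['im'][235:325,310:410]; save('dial.png',cv2.rotate(cv2.resize(im,None,fx=6,fy=6,interpolation=cv2.INTER_CUBIC),cv2.ROTATE_90_COUNTERCLOCKWISE))
E
```

```text
-0.04 54 [0.6629 0.6705 0.6752] 0.5491
-0.02 0  0.5
0.0 46 [0.6722 0.6737 0.6767] 0.5101
0.02 108 [0.6719 0.6735 0.6767] 0.5502
0.04 115 [0.6723 0.6737 0.677 ] 0.5508
0.06 117 [0.6726 0.6741 0.6773] 0.5514
0.08 70 [0.673  0.675  0.6775] 0.5139
0.1 0  0.5266
0.12 42 [0.6742 0.6759 0.6787] 0.5522
0.14 142 [0.6741 0.6754 0.6788] 0.5052
0.16 70 [0.6745 0.676  0.6789] 0.5527
hx -0.06 0.5589 0.6727
hx -0.08 0.5584 0.6722
hx -0.12 0.5581 0.6523
hx -0.14 0.5575 0.6521
hy 0.57 -0.1468 -0.044
hy 0.6 -0.1484 -0.044
hy 0.615 -0.1483 -0.0452
wheel 216 [ 0.5806 -0.1116  0.044 ] [ 0.5937 -0.0826  0.0506] [ 0.5867 -0.097   0.0471]
```

View pics/dial.png

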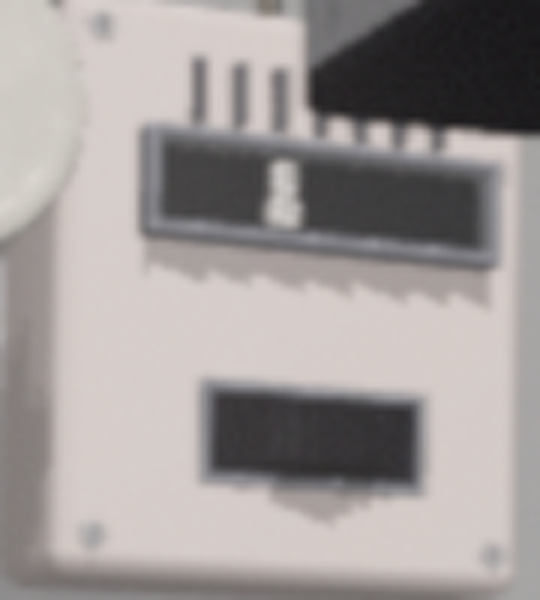

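Candidates for jar_new: the pale-lid jar (top image 231,243; wrist 210,69) and its blue look-alike (221,281; wrist 98,34). The crop shows the pale one plainly, so I'm taking that. The pointer is at the third rib, so the wheel needs two clicks right.

```bash
cat >> h.py <<'E'
YAW=-0.0175; O=np.array([.6147,.031])
def W(x,y,z): # tray frame -> world
    c,s=np.cos(YAW),np.sin(YAW); return (O[0]+c*x-s*y, O[1]+s*x+c*y, z)
D=down(YAW)
def st(t=''):
    s=r.sense(); print(t,'t',round(s['time_s'],2),'p',np.round(s['eef_pos'],4),'f',np.round(s['ft_force'],1),'w',round(s['gripper_width'],4),'g',round(s['grip_force'],1))
E
python3 - <<'E'
from h import *
r.goto((.4515,.1447,.12),D); print(r.move_l((.4515,.1447,.040),vel=.1,guard=8)); st('down')
r.command_gripper(.05,40); st('grip')
r.move_l((.4515,.1447,.10),vel=.12); st('lift')
r.move_l(W(-.030,.020,.10),vel=.15); st('over')
print(r.move_l(W(-.030,.020,.043),vel=.05,guard=4)); st('set')
im,d=r.camera('wrist'); save('w2.png',im)
E
```

```text
False
down t 5.99 p [0.4519 0.1447 0.0406] f [0.9 0.6 0.8] w 0.0856 g 0.0
grip t 6.38 p [0.4518 0.1448 0.041 ] f [-3.7 -1.3 12.1] w 0.0588 g 40.7
lift t 7.03 p [0.4512 0.1446 0.0994] f [-0.6 -0.3 -1.7] w 0.0584 g 48.8
over t 8.26 p [0.5846 0.0519 0.0999] f [ 0.1  0.2 -1.6] w 0.0584 g 48.8
True
set t 9.28 p [0.5849 0.0516 0.0453] f [-1.1 -0.6  5.7] w 0.0586 g 51.0
```

View pics/w2.png

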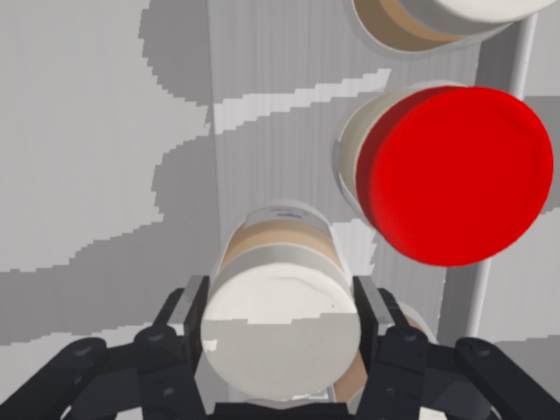

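The jar is held by its lid (280,330) on the base in front of the gap, and the red neighbour (455,175) is clear of it. Next I push it in.

```bash
python3 - <<'E'
from h import *
r.move_l(W(-.012,.020,.0460),vel=.05); st('a')
for x in (.0,.010,.020,.026):
    g=r.move_l(W(x,.020,.0460),vel=.03,guard=25); st(f'{x} {g}')
    if g: break
E
```

```text
a t 9.85 p [0.603  0.0512 0.0456] f [-0.2 -0.5 -1.3] w 0.0583 g 48.8
0.0 False t 10.4 p [0.6151 0.051  0.0459] f [-0.2  0.9 -2.5] w 0.0584 g 48.8
0.01 False t 10.88 p [0.6252 0.0508 0.0459] f [ 0.4 -1.3 -1.8] w 0.0585 g 48.8
0.02 False t 11.37 p [0.6352 0.0507 0.0459] f [-0.4 -0.3 -2.3] w 0.0589 g 48.8
0.026 False t 11.72 p [0.6413 0.0505 0.046 ] f [-0.2  0.3 -1.6] w 0.0583 g 48.8
```

```bash
cat >> h.py <<'E'
def jars(tag,cam='wrist'):
    i=r.camera_info(cam); im,d=r.camera(cam); save(tag+'.png',im)
    p=cloud(i,d,np.ones(d.shape,bool)); c,s=np.cos(YAW),np.sin(YAW)
    q=np.column_stack([(p[:,:2]-O)@np.array([[c,-s],[s,c]]),p[:,2]])
    for t in ['jar_left','jar_middle','jar_right','jar_new']:
        for o in r.trace(cam,t)[:4]:
            a=cloud(i,d,o['pixels'])
            if len(a)<50: continue
            top=a[a[:,2]>np.percentile(a[:,2],95)-.004]
            m,rad=cv2.minEnclosingCircle(top[:,:2].astype(np.float32))
            v=np.array(m)-O
            n=np.linalg.svd(top-top.mean(0))[2][2] if len(top)<20000 else [0]*3
            print(t,round(o['confidence'],2),np.round(o['rect']),'tray',np.round([c*v[0]+s*v[1],-s*v[0]+c*v[1]],4),round(rad,4),'z',np.median(top[:,2]).round(4),'n',np.round(n,2))
    return im,d,i
E
python3 - <<'E'
from h import *
print(r.move_l(W(.026,.020,.0440),vel=.03,guard=3)); st()
r.command_gripper(.085); st('open')
r.move_l(W(.026,.020,.13),vel=.15)
r.goto(W(-.06,.02,.28),D); r.pause(.2); jars('w3'); st()
E
```

```text
False
 t 11.97 p [0.6415 0.0505 0.0453] f [-3.6 -0.6 10.1] w 0.0583 g 51.9
open t 12.36 p [0.641  0.0506 0.0438] f [-0.7 -0.2  0. ] w 0.0853 g 0.0
jar_left 0.83 [337.   0.  80.  83.] tray [0.0249 0.1456] 0.0281 z 0.0782 n [ 0.  0. -1.]
jar_middle 0.94 [335.  85.  77.  65.] tray [0.0279 0.0819] 0.0283 z 0.0783 n [-0. -0. -1.]
jar_middle 0.4 [277.   2. 139. 339.] tray [ 0.0029 -0.0053] 0.1772 z 0.0453 n [ 0.01  0.02 -1.  ]
jar_middle 0.17 [480. 205.  78.  89.] tray [ 0.2005 -0.0489] 0.0342 z 0.0938 n [0.01 0.01 1.  ]
jar_right 0.72 [330. 203.  69.  66.] tray [ 0.0224 -0.0336] 0.0373 z 0.0784 n [ 0. -0. -1.]
jar_new 0.91 [  0.   8. 104.  78.] tray [-0.2761  0.1422] 0.0285 z 0.0741 n [0. 0. 1.]
jar_new 0.7 [331. 144.  68.  73.] tray [0.026  0.0204] 0.0284 z 0.0783 n [0. 0. 1.]
 t 14.26 p [0.5551 0.0521 0.2796] f [-0.3 -0.5  0.5] w 0.0851 g 0.0
```

View pics/w3.png

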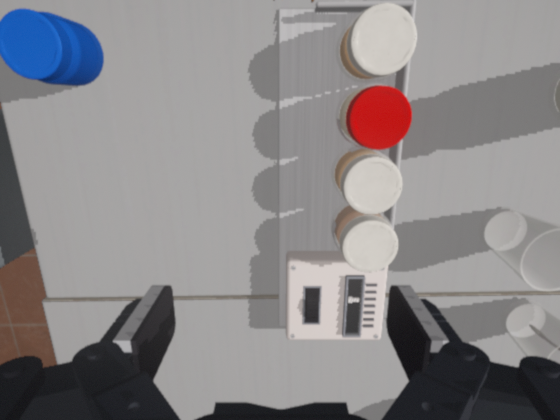

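All four jars stand in the row in the wrist picture (385,40; 378,117; 372,182; 367,243), at tray x 22–28 mm. The window is at (353,305). Now the wheel.

```bash
cat >> h.py <<'E'
def click(dy=.012,y0=-.125,f=6):
    r.move_l(W(-.027,y0,.058),vel=.1)
    g=r.move_l(W(-.027,y0,.045),vel=.012,guard=f); st(f'touch {g}')
    if not g: return
    z=r.sense()['eef_pos'][2]
    r.move_l(W(-.027,y0-dy/2,z),vel=.02); st('half')
    r.move_l(W(-.027,y0-dy,z),vel=.02); st('end')
    r.move_l(W(-.027,y0-dy,z+.02),vel=.08)
def dial(n):
    i=r.camera_info('wrist'); im,d=r.camera('wrist')
    q=[]
    for x,y in [(-.056,-.075),(.06,-.075),(-.056,-.181),(.06,-.181)]:
        c=np.asarray(i['R'])@np.array(W(x,y,.04))+np.asarray(i['t']); q.append((np.asarray(i['mtx'])@c)[:2]/c[2])
    q=np.array(q); a=np.clip(q.min(0)-5,0,None).astype(int); b=(q.max(0)+5).astype(int)
    c=im[a[1]:b[1],a[0]:b[0]]; save(n,cv2.rotate(cv2.resize(c,None,fx=5,fy=5,interpolation=cv2.INTER_CUBIC),cv2.ROTATE_90_COUNTERCLOCKWISE)); print(a,b)
E
python3 - <<'E'
from h import *
r.command_gripper(0.0,20); r.goto(W(-.027,-.125,.10),D); st()
click()
r.goto(W(-.06,-.02,.26),D); r.pause(.2); dial('d2.png'); st()
E
```

```text
t 15.95 p [ 0.5862 -0.0929  0.1014] f [1.  0.8 0.2] w -0.0001 g 0.0
touch True t 17.31 p [ 0.5856 -0.0935  0.0483] f [-2.5  0.5  6.5] w -0.0001 g 3.3
half t 17.77 p [ 0.5854 -0.0997  0.0484] f [-2. -1.  3.] w -0.0001 g 1.9
end t 18.22 p [ 0.5853 -0.1056  0.0484] f [-1.5  1.3  5.1] w -0.0003 g 2.3
[280 228] [402 326]
 t 19.77 p [0.5543 0.0115 0.2589] f [0.  0.4 0.3] w -0.0002 g 0.0
```

View pics/d2.png

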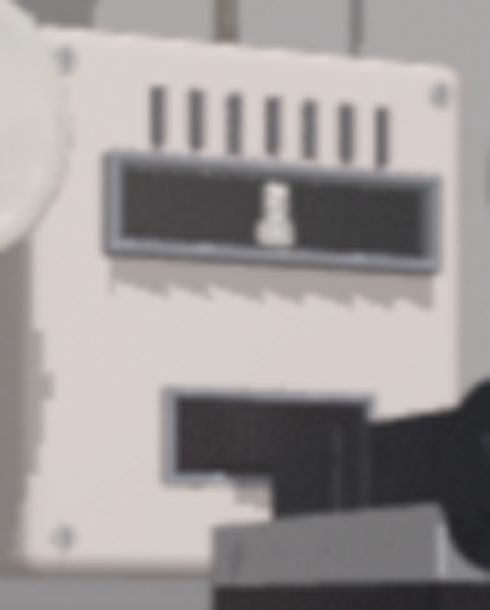

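The pointer (274) now stands at the fourth rib (272), so the wheel needs one more click.

```bash
python3 - <<'E'
from h import *
r.goto(W(-.027,-.125,.09),D)
click()
r.goto(W(-.06,-.02,.26),D); r.pause(.3); dial('d3.png'); jars('w4'); st()
E
```

```text
touch True t 21.86 p [ 0.5856 -0.0935  0.0483] f [-1.1 -1.2  6.7] w 0.0001 g 3.3
half t 22.32 p [ 0.5854 -0.0997  0.0484] f [-1.1 -1.   4.3] w 0.0001 g 2.0
end t 22.77 p [ 0.5853 -0.1056  0.0484] f [-1.6  0.9  5.2] w -0.0003 g 2.5
[279 228] [401 326]
jar_left 0.89 [342.   0.  79.  37.] tray [0.0247 0.1307] 0.0235 z 0.0783 n [-0.01  0.    1.  ]
jar_middle 0.73 [340.  30.  84.  76.] tray [0.0278 0.0816] 0.0283 z 0.0783 n [ 0. -0. -1.]
jar_middle 0.51 [282.   3. 138. 315.] tray [-0.0035 -0.0912] 0.1003 z 0.0455 n [ 0.24 -0.39  0.89]
jar_right 0.64 [332. 174.  74.  69.] tray [ 0.0279 -0.0414] 0.0284 z 0.0783 n [-0.  0.  1.]
jar_new 0.95 [ 0.  0. 87. 43.] tray [-0.2675  0.1238] 0.0186 z 0.0741 n [ 0.01 -0.01  1.  ]
jar_new 0.61 [334. 107.  80.  73.] tray [0.0256 0.0201] 0.0282 z 0.0783 n [-0.  0.  1.]
 t 24.68 p [0.5544 0.012  0.26  ] f [ 0.4  0.4 -0.2] w 0.0001 g 0.0
```

View pics/d3.png

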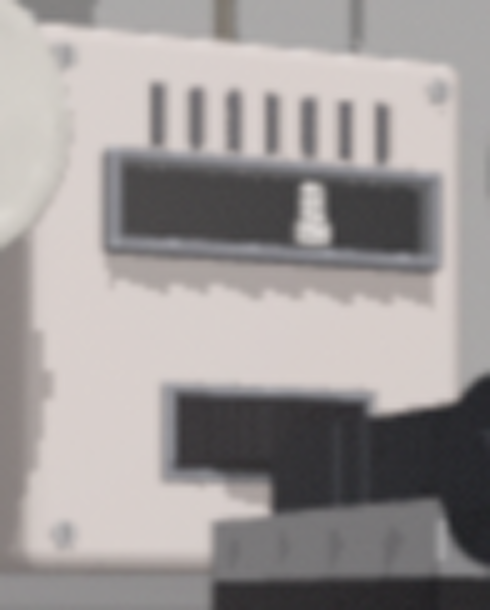

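The pointer (312) is at the fifth rib (309). All four jars are upright at tray x 25–28 mm, so I'm handing in.

```bash
python3 -c "
from rig import r
print(r.hand_in())"
```

```text
the job is handed in; nothing more can be done
None
```

The job is handed in (no verdict was returned): in my last look all four jars stood upright in line along the back rail and the day-wheel pointer was at the fifth mark.

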